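Refit the specimen holder on a microscope stage

TASK

Put the specimen holder (the aluminium plate with the finger rib) back on the detached microscope stage (the black plate on the low stand): lay it on with the window end swung well clear of the headed stop post, and nudge it gently until its hole drops over the locating pin and it lies flush. Then swing it about the pin until its edge slides under the post's head and rests against the post, and let go. Never lean hard on the stage (stay under 30 N) and leave the other things where they are.

Things in the scene. Friction and masses are not known exactly. Their poses are not given: they have to be found in the camera images.
- holder_rib (a point): Centre of the upright finger rib on the loose specimen holder, an aluminium plate 150 x 56 x 5 mm, 0.11-0.21 kg, lying flat. Rib 24 mm long (x), 12 mm thick (y), spanning 5 to 37 mm above the plate's underside; this point is 21 mm above it, near the centre of mass. z up, x from pin hole to window. Here the plate spans x -57 to +93, y -28 to +28 mm; window 50 x 28 mm at x +58.
- holder_hole (a point): Centre of the holder's round through hole (10.5 mm diameter), on the plate's underside: 32 mm from the rib's centre towards -x, 25 mm from the plate's short edge. Axes as the rib's.
- stage: Microscope stage on a low stand, fixed: flat black top plate 200 mm (x) by 250 mm (y), its top face 60 mm above the bench. Origin: centre of its underside, on the bench; z up. The locating pin stands near its -y end, the stop post on its +x side; both are rigid. The seated holder's x axis ends up roughly along the stage's +y.
- pin_nominal (a point): Nominal place of the locating pin on the stage's top face, 60 mm to -y of the stage's middle, axes as the stage's. The steel pin (8 mm diameter, 12 mm tall, top bevelled to 6 mm) stands on an adjustable seat locked up to 6 mm off this point in x and up to 6 mm off in y, differently each time. No pose gives its true place: find it by sight and feel.
- stop (a point): Stop post's axis at the stage top, 33 mm in x and 90 mm in y from pin_nominal. Post 10 mm diameter; its 20 mm head spans 9 to 13 mm above the stage top, so the plate passes under it only when flush. The holder's -y long edge stops against it, coming clockwise seen from above. Turned 0.4 rad anticlockwise from the stage's +y, the holder is well clear of post and head.
- blank: Bystander: 120 x 56 x 5 mm aluminium frame with one big window, no rib and no pin hole: not the holder. Origin: centre of its underside
- oil: Bystander: small amber bottle, 32 mm diameter, 55 mm tall, standing. Origin: centre of its underside
- dish: Bystander: glass dish, 90 mm diameter, 16 mm tall. Origin: centre of its underside
- objective: Bystander: steel microscope objective standing on the bench, 28 mm diameter, 45 mm tall. Origin: centre of its underside
- collar: Bystander: dark steel ring, 44 mm diameter, 12 mm tall. Origin: centre of its underside
- driver: Bystander: screwdriver with a black handle, 150 mm long, lying. Origin: on its underside
There are look-alikes about, which are no part of the job. Leave any purple or yellow look-alike of the part that bears holder_rib alone.

How it is judged:
By the outcome, as a careful person would: the job done as asked, in the order asked, and still so for the second after the job is handed in, with the robot touching nothing.
It also fails if it takes over 72 s, if anything falls off the work surface, if the arm or the gripper's body presses on something with over 40 N, if the wrist force passes 120 N, or if a joint passes its speed limit or range.

ROBOT

A 7-joint arm with a two-finger parallel gripper is mounted at the origin on the work surface. World frame = base frame: x ahead of the robot, y to its left, z up, the work surface at z = 0. Lengths are in m, angles in rad, forces in N, time in s.
With the tool pointing down it reaches from about 0.4 to 0.85 m from the base axis. Payload 10.4 kg.
Tool frame: the origin (TCP) lies on the centre line of the jaws, within the pads' length; the fingertips stand 17 mm ahead of it and the grasp point (between the pads) lies 2 mm behind it (manip.tcp_to_tips is the distance from the TCP to the fingertips, in m); z points along the fingers, x is the direction in which the jaws open and shut, and the axes are right-handed (so a half turn about z gives the same grasp; the last joint's range is limited). The gripper opens to 85 mm and grips with 20 to 120 N. Pads are 22 mm wide; open, the fingers measure 114 mm over their backs; the gripper's body (76 mm by 85 mm) begins 54 mm behind the grasp point. The pads swing forward as they close: fully open they stand 13 mm farther back than shut.
Start: joints at [-1.258, 0.332, -0.065, 1.46, 0.022, 1.35, -0.088], TCP at [0.206, 0.59, 0.22] pointing down, gripper open.
Joint ranges: [-2.6, 2.6], [-0.5, 2.12], [-1.47, 1.34], [0.16, 2.42], [-1.27, 4.41], [0.06, 2.06], [-2.6, 2.6]. Speed limits (rad/s): [2.22, 2.22, 2.79, 2.79, 3.14, 3.14, 3.14].

INTERFACE

Orientations are given as a unit quaternion [x, y, z, w].
In Python, from workcell import manip gives the robot as it stands.
- The arm moves only by the shell command python3 -m pendant 'ROWS' [FORCE]. ROWS is JSON, a list of rows, each a list of 3 entries, a list of its own where there are three numbers: the shift along the world's x, y, z in cm, then the turn, a rotation vector about the world's x, y, z in degrees, then the closure in counts, from 0 (fully open) to 255 (shut). A call has 1 to 12 rows; each row shifts and turns the pose as measured when the row begins; what a row does not reach is not made up. A row lasts 1/8 s, in which the tool goes at most 62.5 mm and 10.7 degrees, less where a joint would pass 70% of its speed; a pose out of reach is approached as far as the arm can. A call is refused whole if a number of a shift passes 6.25 or a number of a turn 10.7, either way. A call with a gripper value outside its range is refused whole. The fingers move at their own pace and stop on an object; FORCE is the grip in N (left out, the last holds). Time passes only in rows, so rows that do not move let the fingers close. It gives the time, the measured TCP pose, the force and the opening at its end, in the units of the state.
- manip.get_obs(): the state, without advancing time (a new reading comes with each control period).
- manip.camera(name): name is "scene" or "top"; returns a dict with "pixels" (480x640x3 uint8, red, green, blue), "range_z" (480x640 float32, m along the optical axis (not along the pixel's ray), 0 where there is no reading), "K" (3x3 intrinsics, pixels), "dist" ([k1, k2, p1, p2, k3] as OpenCV has them; the pictures are not rectified), "origin" and "rotation" of the camera in the world. Camera axes: x right, y down, z forward; pixel columns grow to the right and rows downward; lengths in m; the calibration is good to about 2 mm. A picture is of the moment at which its call begins.
- manip.hand_in(): hands the job in, once; it reports no verdict.
The state is a dict: "clock": time; "joint_pos": joint angles; "joint_velocities": joint speeds; "tau": joint torques, N m; "position": TCP position; "ee_rot": TCP orientation; "ft_force": force on the tool from outside, world axes, zero at the start; "torque": the same for the moment, N m; "grip_width": opening from 0.0 (shut) to 1.0 (fully open).
Only numpy, scipy, OpenCV 4.12 (cv2) and the standard library are available. Lean on these libraries where they do the work, as an engineer would, in place of code of your own. Each camera call takes 0.05 s, during which the arm holds its last target.

## Working session

There is one attempt and no reset: what is moved stays moved. The work goes in short steps, Python scripts to look and compute and a shell command to move; the robot and the scene stay as the last step left them, time stands still between calls to the robot, and variables do not carry over. Pictures are saved under pics/ and viewed, and the job is handed in when it is done.

```bash
ls; mkdir -p pics; python3 - <<'E'
from workcell import manip
import cv2,numpy as np
o=manip.get_obs();print(o)
for n in("scene","top"):
    c=manip.camera(n);cv2.imwrite(f"pics/{n}0.png",c["pixels"][:,:,::-1]);np.savez(f"{n}0.npz",**c)
    print(n,c["K"],c["dist"],c["origin"],c["rotation"])
E
```

```text
pics
{'clock': 0.0, 'joint_pos': array([-1.25760937,  0.33287717, -0.06478074,  1.46095651,  0.02161334,
        1.34989239, -0.08851614]), 'joint_velocities': array([-4.62292283e-05,  1.12742789e-03, -3.78139937e-04, -5.01940520e-05,
       -9.49186111e-04,  2.38807372e-03, -3.75604327e-04]), 'tau': array([ 7.39481729e-04, -6.25468683e+01,  4.97004215e-02, -3.91589391e+01,
        1.62831426e-02,  1.02621212e-02, -1.71184905e-05]), 'position': array([0.20577842, 0.58973088, 0.21890559]), 'ee_rot': array([ 8.15301133e-01,  5.79036740e-01, -5.69778080e-04,  4.37533661e-04]), 'ft_force': array([-0.43911768, -0.22951695,  0.81658236]), 'torque': array([-0.01797898,  0.02677269, -0.02470062]), 'grip_width': 1.0025909503435229}
scene [[438.77759658   0.         320.50418766]
 [  0.         438.77759658 235.05944941]
 [  0.           0.           1.        ]] [0.00385313 0.         0.         0.         0.        ] [1.12314148 0.22646066 0.49936432] [ 0.59766467  0.65423128 -0.34651035 -0.30774819]
top [[507.55938383   0.         321.42877065]
 [  0.         507.55938383 244.82474756]
 [  0.           0.           1.        ]] [-0.00896245  0.          0.          0.          0.        ] [0.29777122 0.15056646 1.02305477] [-0.6998622   0.70504931 -0.08264961  0.07916698]
```

View pics/scene0.png

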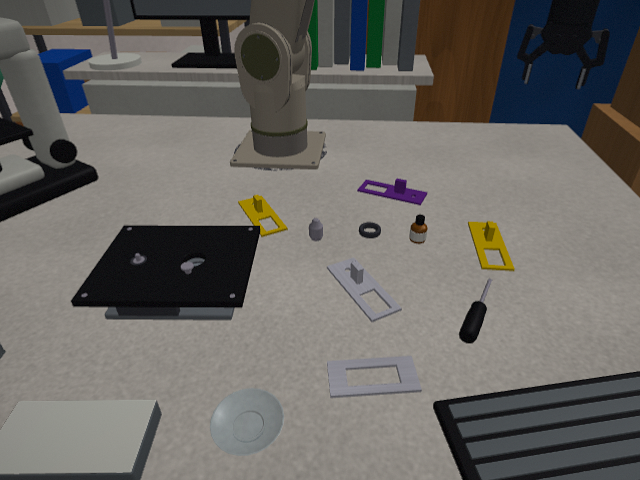

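View pics/top0.png

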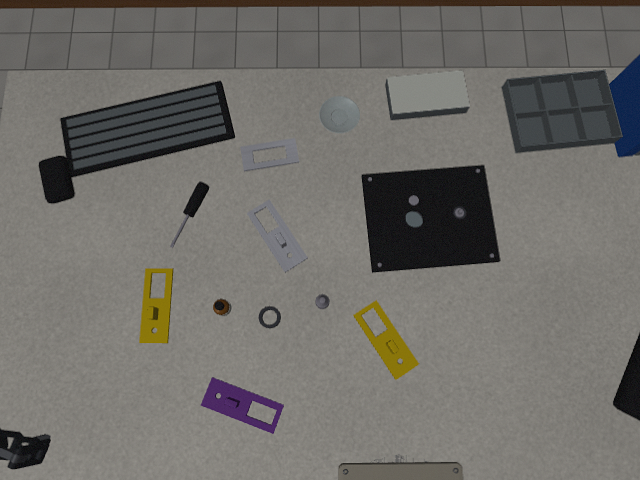

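Candidates: the silver ribbed plate at top (277,236), the yellow plates at (157,305) and (386,340), the purple plate at (242,405), and the silver frame at (270,154). The frame has no rib, so it is the blank. The silver ribbed plate fits the description; I'll check it enlarged.

```bash
cat > h.py <<'E'
import numpy as np,cv2
from scipy.spatial.transform import Rotation as R
def load(n): return dict(np.load(n))
def rot(c):
    r=np.array(c["rotation"]); return R.from_quat(r).as_matrix() if r.shape==(4,) else r
def ray(c,px):
    p=cv2.undistortPoints(np.array(px,float).reshape(-1,1,2),c["K"],c["dist"]).reshape(-1,2)
    return np.c_[p,np.ones(len(p))]@rot(c).T
def onz(c,px,z):
    d=ray(c,px);return c["origin"]+d*((z-c["origin"][2])/d[:,2])[:,None]
def proj(c,P):
    Rm=rot(c);r=cv2.Rodrigues(Rm.T)[0];return cv2.projectPoints(np.array(P,float).reshape(-1,1,3),r,-Rm.T@c["origin"],c["K"],c["dist"])[0].reshape(-1,2)
def tri(cs,pxs):
    A=np.zeros((3,3));b=np.zeros(3)
    for c,p in zip(cs,pxs):
        d=ray(c,[p])[0];d/=np.linalg.norm(d);M=np.eye(3)-np.outer(d,d);A+=M;b+=M@c["origin"]
    return np.linalg.solve(A,b)
def crop(c,x,y,w,h,s,f): cv2.imwrite(f,cv2.resize(c["pixels"][y:y+h,x:x+w,::-1],None,fx=s,fy=s,interpolation=cv2.INTER_CUBIC))
E
python3 - <<'E'
from h import *
t=load("top0.npz");s=load("scene0.npz")
crop(t,235,190,85,90,6,"pics/ct_h.png");crop(t,350,155,160,125,5,"pics/ct_s.png");crop(s,320,250,90,75,7,"pics/cs_h.png");crop(s,75,215,195,110,4,"pics/cs_s.png")
print(onz(t,[[370,179],[478,171],[379,265],[492,256]],.06))
E
```

```text
[[ 0.657811    0.04617403  0.06      ]
 [ 0.67366698 -0.1728619   0.06      ]
 [ 0.48179476  0.03400304  0.06      ]
 [ 0.49799471 -0.18637206  0.06      ]]
```

View pics/ct_h.png

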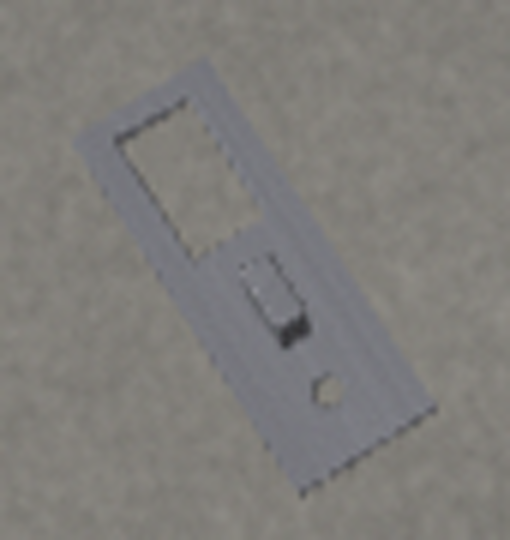

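View pics/ct_s.png

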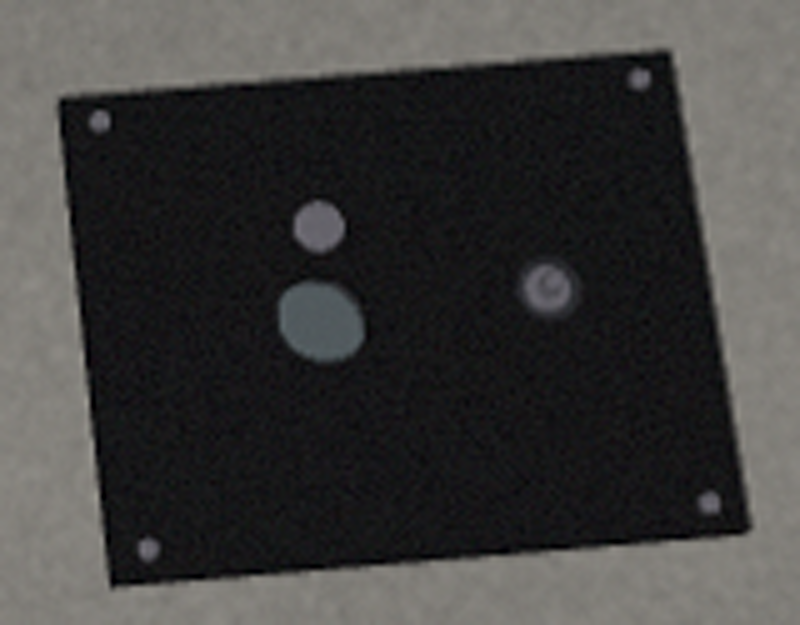

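View pics/cs_h.png

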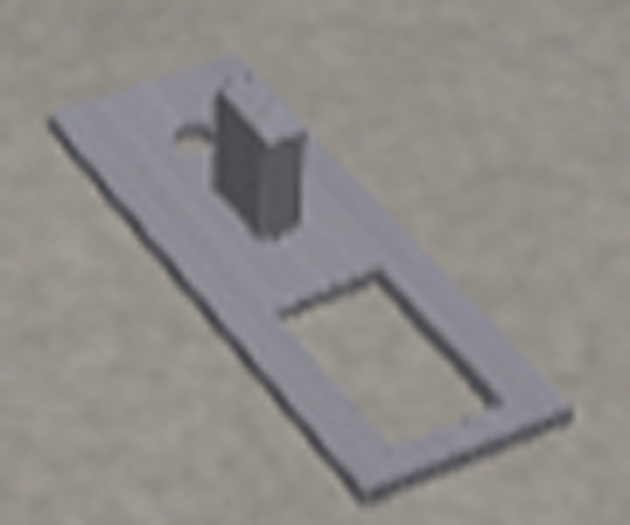

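View pics/cs_s.png

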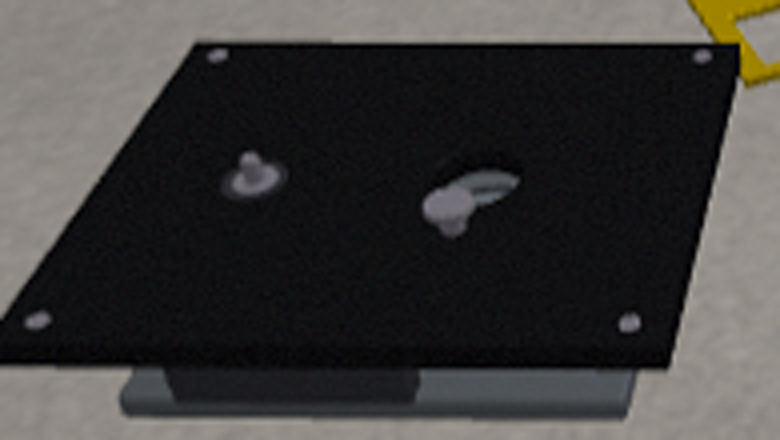

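```bash
python3 - <<'E'
from h import *
t=load("top0.npz");s=load("scene0.npz")
# stage
g=cv2.cvtColor(t["pixels"],cv2.COLOR_RGB2GRAY)
m=(g<60).astype(np.uint8);cs,_=cv2.findContours(m[150:285,345:515].copy(),cv2.RETR_EXTERNAL,cv2.CHAIN_APPROX_NONE)
c=max(cs,key=cv2.contourArea).reshape(-1,2)+[345,150]
W=onz(t,c,.06)[:,:2];r=cv2.minAreaRect(W.astype(np.float32));print("stage",r)
b=np.array(r[0]);
q=[[100,121],[640,79],[148,548],[709,502]]
S=onz(t,np.array(q)/5+[349.6,154.6],.06)[:,:2];print("screws",S,S.mean(0))
ctr=S.mean(0);yv=(S[0]-S[1])+(S[2]-S[3]);a=np.arctan2(-yv[0],yv[1]);print("stage yaw deg",np.degrees(a))
Rz=np.array([[np.cos(a),-np.sin(a)],[np.sin(a),np.cos(a)]])
print("pin_nom",ctr+Rz@[0,-.06],"stop",ctr+Rz@[.033,.03])
pt=np.array([551,286])/5+[349.6,154.6];ps=np.array([249,156])/4+[74.6,214.6]
print("pin tri",tri([t,s],[pt,ps]),"top@72",onz(t,[pt],.072),"sc@72",onz(s,[ps],.072))
ht=np.array([319.5,226.5])/5+[349.6,154.6];hs=np.array([449,204])/4+[74.6,214.6]
print("head tri",tri([t,s],[ht,hs]),"top@73",onz(t,[ht],.073),"sc@73",onz(s,[hs],.073))
# holder
hsv=cv2.cvtColor(t["pixels"],cv2.COLOR_RGB2HSV);print(t["pixels"][225,275],t["pixels"][240,262],t["pixels"][215,300])
d=t["pixels"].astype(int);m=((d[:,:,2]-d[:,:,0])>3).astype(np.uint8);m=cv2.medianBlur(m,3)
cs,_=cv2.findContours(m[190:285,235:320].copy(),cv2.RETR_EXTERNAL,cv2.CHAIN_APPROX_NONE)
c=max(cs,key=cv2.contourArea).reshape(-1,2)+[235,190]
r=cv2.minAreaRect(onz(t,c,.005)[:,:2].astype(np.float32));print("holder",r)
cq=np.array([[205,58],[75,140],[303,495],[437,408]])/6+[234.6,189.6]
C=onz(t,cq,.005)[:,:2];print(C,np.linalg.norm(np.diff(C,axis=0),axis=1))
x=(C[0]+C[1]-C[2]-C[3]);x/=np.linalg.norm(x);mid=C.mean(0);print("yaw",np.degrees(np.arctan2(x[1],x[0])),"rib",mid-x*.018,"hole",mid-x*.05)
hq=np.array([327,391])/6+[234.6,189.6];print("hole seen",onz(t,[hq],.004))
rt=np.array([[245,268],[268,256],[305,318],[288,330]])/6+[234.6,189.6]
print("rib top",onz(t,rt,.037),onz(t,rt,.037).mean(0))
rs=np.array([[222,90],[248,72],[305,132],[272,143]])/7+[319.6,249.6];print("rib top scene",onz(s,rs,.037).mean(0))
E
```

```text
stage ((0.5775829553604126, -0.06837953627109528), (0.20030899345874786, 0.2499151974916458), 4.400350093841553)
screws [[ 0.65824184  0.0469661 ]
 [ 0.67496117 -0.17215227]
 [ 0.48336461  0.03356348]
 [ 0.49998805 -0.18536913]] [ 0.57913892 -0.06924795]
stage yaw deg 4.35274446226029
pin_nom [ 0.58369272 -0.12907489] stop [ 0.60976683 -0.03682989]
pin tri [ 0.58553204 -0.1286714   0.07037123] top@72 [[ 0.58429389 -0.12641416  0.072     ]] sc@72 [[ 0.58733686 -0.12944079  0.072     ]]
head tri [ 0.60976578 -0.03753533  0.07102191] top@73 [[ 0.60894531 -0.03665226  0.073     ]] sc@73 [[ 0.61210458 -0.03686333  0.073     ]]
[131 129 123] [134 132 125] [133 130 124]
holder ((0.557331919670105, 0.23739305138587952), (0.14969083666801453, 0.05551501736044884), 32.69161605834961)
[[0.63458044 0.25456205]
 [0.60492375 0.29935153]
 [0.47896961 0.21890418]
 [0.50875889 0.17343996]] [0.05371794 0.14945307 0.05435436]
yaw 32.689092226915704 rib [0.54165913 0.22684299] hole [0.51472749 0.20956043]
hole seen [[0.51516447 0.21106746 0.004     ]]
rib top [[0.55031574 0.23677117 0.037     ]
 [0.55440364 0.22913624 0.037     ]
 [0.53300842 0.21659178 0.037     ]
 [0.5289462  0.22220822 0.037     ]] [0.5416685  0.22617685 0.037     ]
rib top scene [0.5443063  0.22664874 0.037     ]
```

The crop confirms it: silver, upright rib, round hole at top (289,255), window at the far end. That is the holder. The pin is at top (460,212) and the post head at (413.5,200). I'm moving over the rib.

```bash
python3 -m pendant '[[[2.8,-3,-0.5],[0,0,-10.7],0],[[2.8,-3,-0.5],[0,0,-10.7],0],[[2.8,-3,-0.5],[0,0,-10.7],0],[[2.8,-3,-0.5],[0,0,-10.7],0],[[2.8,-3,-0.5],[0,0,-10.7],0],[[2.8,-3,-0.5],[0,0,-10.7],0],[[2.8,-3,-0.5],[0,0,-10.7],0],[[2.8,-3,-0.5],[0,0,-10.7],0],[[2.8,-3,-0.5],[0,0,-10.7],0],[[2.8,-3,-0.5],[0,0,-10.7],0],[[2.8,-3,-0.5],[0,0,-10.7],0],[[2.8,-3,-0.5],[0,0,-10.7],0]]' 30
cat > st.py <<'E'
from workcell import manip
import numpy as np
from scipy.spatial.transform import Rotation as R
o=manip.get_obs();M=R.from_quat(o["ee_rot"]).as_matrix()
print("t",round(o["clock"],2),"pos",o["position"].round(4),"yaw",np.degrees(np.arctan2(M[1,0],M[0,0])).round(2),"zax",M[:,2].round(4),"F",o["ft_force"].round(2),"T",o["torque"].round(2),"w",round(o["grip_width"],3),"q7",o["joint_pos"][6].round(2))
E
python3 st.py
```

```text
clock: 1.6
position: [0.5458, 0.218, 0.1532]
ee_rot: [0.873, -0.487, -0.003, -0.0]
ft_force: [1.2, 0.6, 0.3]
grip_width: 0.998
t 1.6 pos [0.5458 0.218  0.1532] yaw -58.29 zax [-0.0047  0.0037 -1.    ] F [1.17 0.56 0.31] T [ 0.05 -0.07 -0.01] w 0.998 q7 -1.35
```

```bash
python3 -m pendant '[[[-0.4,0.9,-2],[-0.2,-0.3,1],0],[[0,0,-3],[0,0,0],0],[[0,0,-3],[0,0,0],0],[[0,0,-2.5],[0,0,0],0],[[0,0,-1],[0,0,0],0],[[0,0,0],[0,0,0],0]]' ; python3 st.py
```

```text
clock: 2.35
position: [0.5431, 0.2223, 0.0336]
ee_rot: [0.875, -0.484, 0.001, 0.001]
ft_force: [-0.8, 0.2, -0.3]
grip_width: 0.996
t 2.35 pos [0.5431 0.2223 0.0336] yaw -57.83 zax [-3.e-04 -3.e-03 -1.e+00] F [-0.75  0.18 -0.34] T [-0.04 -0.04 -0.01] w 0.996 q7 -1.31
```

```bash
python3 -m pendant '[[[-0.1,0.4,-0.5],[0.2,0,0.5],0],[[0,0,0],[0,0,0],0]]' ; python3 st.py; python3 - <<'E'
from workcell import manip
import numpy as np
from h import *
c=manip.camera("scene");crop(c,270,170,180,160,4,"pics/s1.png")
E
```

```text
clock: 2.6
position: [0.5429, 0.2272, 0.03]
ee_rot: [0.878, -0.479, 0.0, -0.001]
ft_force: [0.4, 0.4, -0.3]
grip_width: 0.999
t 2.6 pos [0.5429 0.2272 0.03  ] yaw -57.28 zax [ 0.0017  0.002  -1.    ] F [ 0.44  0.38 -0.34] T [-0.01  0.04  0.02] w 0.999 q7 -1.3
```

View pics/s1.png

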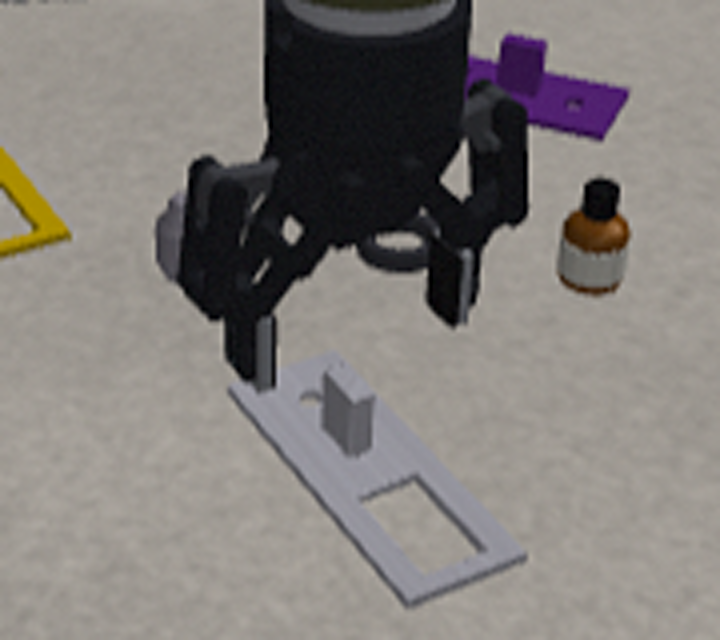

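The fingers straddle the rib (crop ~(345,410)), clear of the plate. I'm closing.

```bash
python3 -m pendant '[[[0,0,-0.1],[0,0,0],120],[[0,0,0],[0,0,0],180],[[0,0,0],[0,0,0],220],[[0,0,0],[0,0,0],255],[[0,0,0],[0,0,0],255],[[0,0,0],[0,0,0],255],[[0,0,0],[0,0,0],255]]' 30; python3 st.py
```

```text
clock: 3.52
position: [0.5439, 0.2271, 0.0303]
ee_rot: [0.877, -0.48, 0.001, -0.002]
ft_force: [0.0, -0.8, -0.8]
grip_width: -0.002
t 3.52 pos [0.5439 0.2271 0.0303] yaw -57.32 zax [ 0.0036  0.0029 -1.    ] F [ 0.03 -0.79 -0.81] T [-0.03  0.01  0.01] w -0.002 q7 -1.3
```

```bash
python3 - <<'E'
from workcell import manip
import numpy as np
from h import *
c=manip.camera("scene");crop(c,270,170,180,160,4,"pics/s2.png")
c=manip.camera("top");crop(c,205,160,160,140,5,"pics/t2.png")
E
```

```text
(no output)
```

View pics/s2.png

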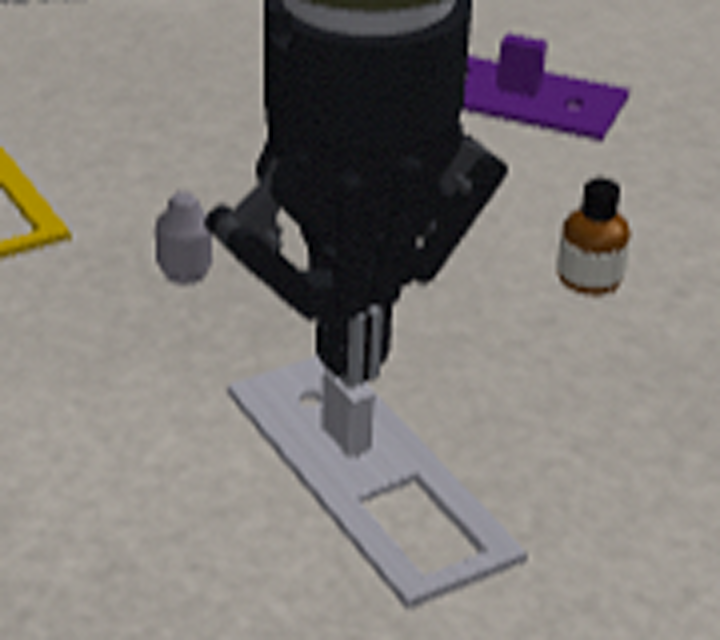

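View pics/t2.png

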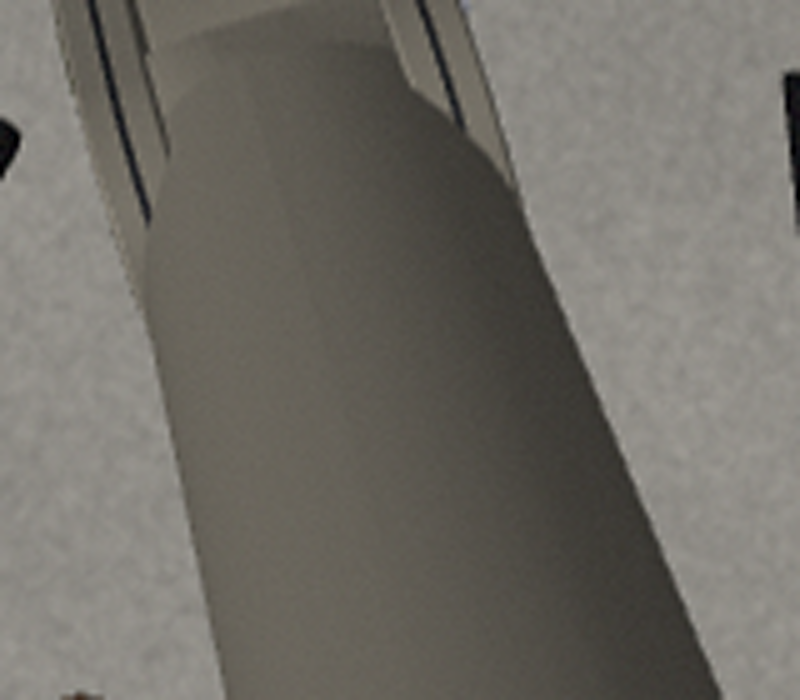

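```bash
python3 - <<'E'
from workcell import manip
from h import *
c=manip.camera("scene");Rm=rot(c)
def P(u,v):
    z=c["range_z"][v,u];d=ray(c,[[u,v]])[0];d=d/ (Rm[:,2]@d);return (c["origin"]+d*z).round(4)
for cr in [(352,372),(372,372),(362,360),(372,340),(375,375),(340,385),(345,400),(350,430),(340,372),(352,380)]:
    u,v=int(270+cr[0]/4),int(170+cr[1]/4);print(cr,u,v,P(u,v))
E
python3 st.py
```

```text
(352, 372) 358 263 [0.5553 0.2282 0.0504]
(372, 372) 363 263 [0.5516 0.2364 0.048 ]
(362, 360) 360 260 [0.5547 0.2312 0.0564]
(372, 340) 363 255 [0.5537 0.2357 0.0662]
(375, 375) 363 263 [0.5516 0.2364 0.048 ]
(340, 385) 355 266 [0.5446 0.2234 0.0352]
(345, 400) 356 270 [0.5527 0.2254 0.0333]
(350, 430) 357 277 [0.5563 0.2276 0.0213]
(340, 372) 355 263 [0.5567 0.2233 0.0512]
(352, 380) 358 265 [0.5589 0.2283 0.0491]
t 3.67 pos [0.5438 0.2271 0.0302] yaw -57.32 zax [ 0.0035  0.0029 -1.    ] F [ 0.31 -0.11  0.32] T [-0.02 -0.06 -0.02] w 0.001 q7 -1.3
```

```bash
python3 - <<'E'
from workcell import manip
print(manip.tcp_to_tips,[a for a in dir(manip) if not a.startswith('__')])
from h import *
c=manip.camera("scene");Rm=rot(c)
# lowest points of gripper region from range
V,U=np.mgrid[225:270,345:372];z=c["range_z"][V,U].ravel();d=ray(c,np.c_[U.ravel(),V.ravel()]);d=d/(d@Rm[:,2])[:,None]
P=c["origin"]+d*z[:,None];dark=c["pixels"][V,U].reshape(-1,3).max(1)<70
Q=P[dark];print(np.percentile(Q[:,2],[0,1,2,5,10]));i=np.argsort(Q[:,2])[:12];print(Q[i].round(4))
E
```

```text
0.017 ['MotionError', 'camera', 'get_obs', 'hand_in', 'tcp_to_tips']
[0.0437418  0.04844343 0.05041525 0.05472158 0.06152056]
[[0.5525 0.2251 0.0437]
 [0.554  0.2267 0.0451]
 [0.5542 0.2234 0.0471]
 [0.5542 0.225  0.0472]
 [0.5538 0.2348 0.0475]
 [0.5521 0.2249 0.0477]
 [0.5544 0.2332 0.048 ]
 [0.5409 0.2412 0.0484]
 [0.5552 0.2315 0.0485]
 [0.5525 0.2348 0.0486]
 [0.5508 0.2248 0.0488]
 [0.5537 0.2315 0.0493]]
```

The fingers shut above the rib: range data puts the tips at z≈0.046, but the reported TCP (0.030) minus 17 mm gives 0.013, so my height estimate and the stated tool length disagree by about 33 mm. I'll trust the camera: reopen, descend in guarded steps, and remeasure.

```bash
python3 -m pendant '[[[0,0,0.5],[0,0,0],150],[[0,0,0],[0,0,0],150],[[-0.1,0,0],[-0.2,0.2,0],150],[[0,0,0],[0,0,0],150]]' ; python3 st.py
cat > tips.py <<'E'
from workcell import manip
from h import *
import sys
c=manip.camera("scene");Rm=rot(c);o=manip.get_obs()["position"]
V,U=np.mgrid[0:480,0:640];z=c["range_z"].ravel();d=ray(c,np.c_[U.ravel(),V.ravel()]);d=d/(d@Rm[:,2])[:,None]
P=c["origin"]+d*z[:,None];dark=(c["pixels"].reshape(-1,3).max(1)<45)&(z>0)&(np.linalg.norm(P[:,:2]-o[:2],axis=1)<.075)&(P[:,2]>.006)
Q=P[dark];i=np.argsort(Q[:,2])[:300:20];print(Q[i].round(4))
u,v=proj(c,[o])[0].astype(int);crop(c,max(u-75,0),max(v-80,0),150,140,5,sys.argv[1])
E
python3 tips.py pics/s3.png
```

```text
clock: 4.22
position: [0.5429, 0.2273, 0.0358]
ee_rot: [0.878, -0.48, 0.0, 0.0]
ft_force: [0.9, 1.0, -0.2]
grip_width: 0.41
t 4.22 pos [0.5429 0.2273 0.0358] yaw -57.31 zax [ 0.e+00 -6.e-04 -1.e+00] F [ 0.92  0.96 -0.2 ] T [-0.02 -0.01 -0.03] w 0.41 q7 -1.31
[[0.5386 0.2461 0.049 ]
 [0.5407 0.2475 0.0549]
 [0.5622 0.2087 0.0587]
 [0.5626 0.2103 0.0612]
 [0.562  0.2182 0.0633]
 [0.5406 0.2469 0.0652]
 [0.563  0.2101 0.0676]
 [0.5333 0.2417 0.0697]
 [0.5325 0.2564 0.072 ]
 [0.5414 0.2465 0.0739]
 [0.5328 0.2561 0.0763]
 [0.5285 0.2396 0.0784]
 [0.5419 0.2494 0.0804]
 [0.5636 0.2177 0.0826]
 [0.5266 0.2409 0.0852]]
```

View pics/s3.png

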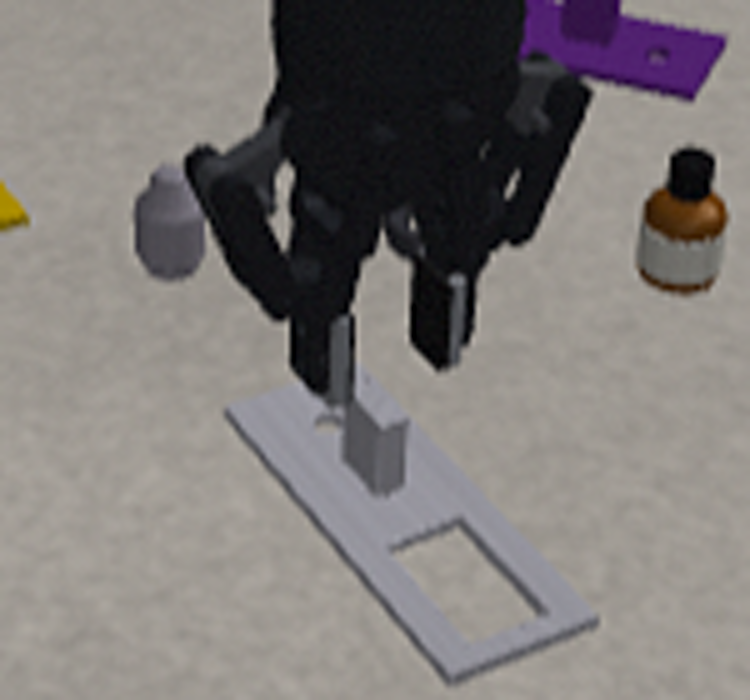

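```bash
python3 -m pendant '[[[-0.05,0,-1.5],[0,0,0],150],[[0,0,-1.2],[0,0,0],150],[[0,0,-0.7],[0,0,0],150],[[0,0,0],[0,0,0],150]]' ; python3 st.py; python3 tips.py pics/s4.png
```

```text
clock: 4.78
position: [0.5415, 0.2267, -0.0019]
ee_rot: [0.877, -0.48, -0.0, 0.001]
ft_force: [0.1, -0.7, 0.1]
grip_width: 0.411
t 4.78 pos [ 0.5415  0.2267 -0.0019] yaw -57.32 zax [-0.0016 -0.0017 -1.    ] F [ 0.11 -0.75  0.08] T [ 0.01  0.03 -0.03] w 0.411 q7 -1.29
[[0.5336 0.2428 0.0122]
 [0.5329 0.2425 0.0183]
 [0.5615 0.2094 0.0222]
 [0.5602 0.201  0.0248]
 [0.5253 0.2369 0.0272]
 [0.5638 0.2027 0.0301]
 [0.533  0.2554 0.0324]
 [0.527  0.2383 0.0352]
 [0.5566 0.1989 0.0368]
 [0.5301 0.2398 0.0399]
 [0.5413 0.2481 0.0427]
 [0.5264 0.2378 0.0455]
 [0.5648 0.2041 0.0481]
 [0.5668 0.2123 0.0523]
 [0.5286 0.2608 0.0549]]
```

View pics/s4.png

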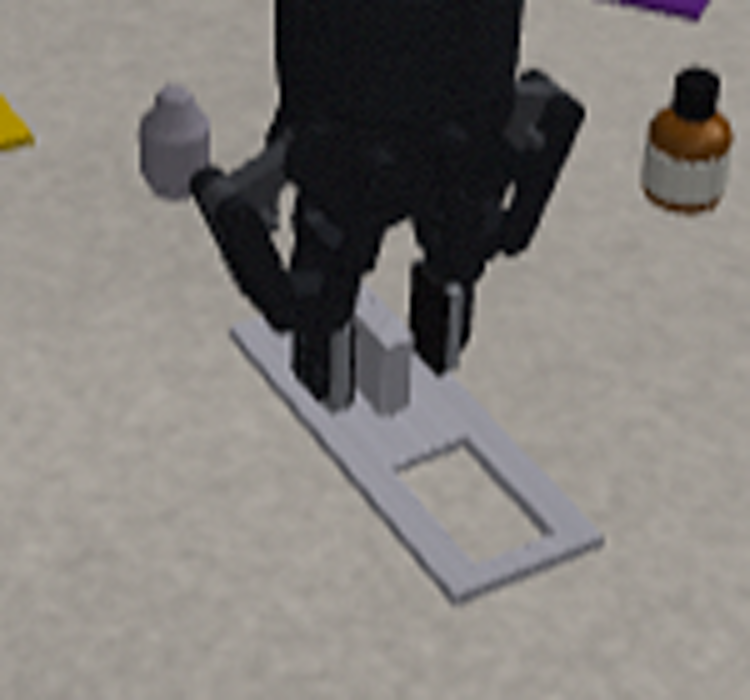

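The fingers now straddle the rib at rib height, at crop (325,370) and (435,330). I'm closing in two stages.

```bash
python3 -m pendant '[[[0,0,0],[0,0,0],190],[[0,0,0],[0,0,0],220],[[0,0,0],[0,0,0],255],[[0,0,0],[0,0,0],255],[[0,0,0],[0,0,0],255]]' 40; python3 st.py; python3 tips.py pics/s5.png
```

```text
clock: 5.45
position: [0.5422, 0.227, -0.0006]
ee_rot: [0.877, -0.48, 0.0, 0.0]
ft_force: [0.1, 0.0, -1.3]
grip_width: 0.132
t 5.45 pos [ 0.5422  0.227  -0.0006] yaw -57.33 zax [-0.e+00 -7.e-04 -1.e+00] F [ 0.13  0.05 -1.34] T [-0.01  0.   -0.03] w 0.132 q7 -1.29
[[0.555  0.2278 0.0158]
 [0.5576 0.2192 0.0239]
 [0.5506 0.2088 0.0282]
 [0.54   0.2453 0.033 ]
 [0.5579 0.2156 0.0369]
 [0.5416 0.2332 0.0399]
 [0.5339 0.2296 0.0422]
 [0.5458 0.2364 0.0455]
 [0.5405 0.2345 0.0497]
 [0.5446 0.2361 0.053 ]
 [0.5339 0.2308 0.055 ]
 [0.541  0.2359 0.0565]
 [0.5599 0.2232 0.0579]
 [0.5585 0.2263 0.059 ]
 [0.5447 0.2472 0.06  ]]
```

View pics/s5.png

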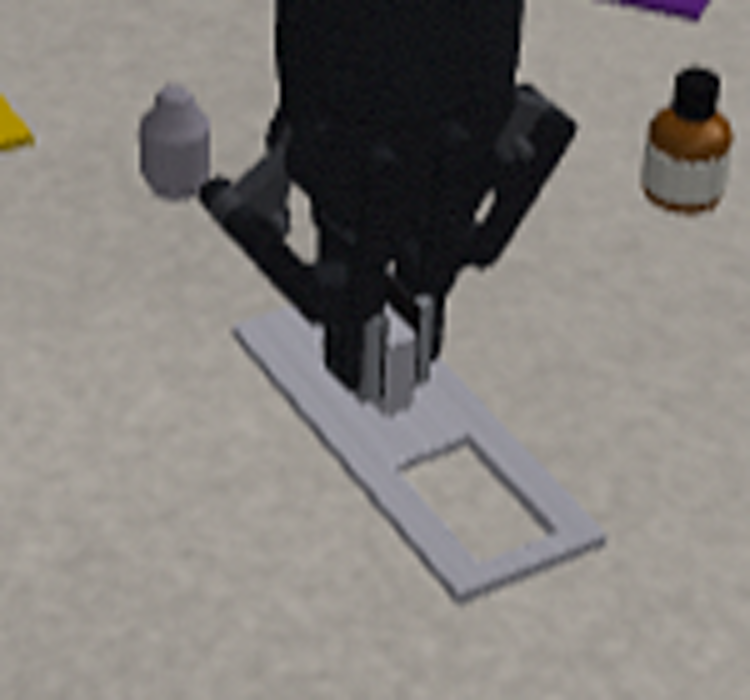

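Gripped (opening 0.132 ≈ 11–12 mm, rib between the pads). I'm lifting, then carrying to the stage while turning to the swung-clear heading.

```bash
python3 -m pendant '[[[0,0,1],[0,0,0],255],[[0,0,3.5],[0,0,0],255],[[0,0,4],[0,0,0],255],[[0,0,4],[0,0,0],255],[[0,0,2],[0,0,0],255],[[0,0,0],[0,0,0],255]]' ; python3 st.py
python3 -m pendant '[[[0.35,-4.1,0],[0,0,10.6],255],[[0.35,-4.1,0],[0,0,10.6],255],[[0.35,-4.1,0],[0,0,10.6],255],[[0.35,-4.1,0],[0,0,10.6],255],[[0.35,-4.1,0],[0,0,10.6],255],[[0.35,-4.1,0],[0,0,10.6],255],[[0.35,-4.1,0],[0,0,10.6],255],[[0,-1.5,0],[0,0,5],255],[[0,0,0],[0,0,0],255]]' ; python3 st.py
```

```text
clock: 6.25
position: [0.5418, 0.2263, 0.1519]
ee_rot: [0.877, -0.48, 0.001, -0.0]
ft_force: [0.8, -0.4, -2.1]
grip_width: 0.131
t 6.25 pos [0.5418 0.2263 0.1519] yaw -57.37 zax [ 1.1e-03 -1.0e-04 -1.0e+00] F [ 0.77 -0.37 -2.07] T [ 0.02 -0.04 -0.01] w 0.131 q7 -1.36
clock: 7.38
position: [0.5604, -0.0853, 0.1432]
ee_rot: [0.98, 0.199, -0.004, 0.002]
ft_force: [-0.4, 0.5, -0.8]
grip_width: 0.132
t 7.38 pos [ 0.5604 -0.0853  0.1432] yaw 22.9 zax [-0.0081 -0.0052 -1.    ] F [-0.38  0.53 -0.84] T [-0.   -0.03  0.01] w 0.132 q7 0.57
```

```bash
python3 -m pendant '[[[0.5,-0.7,-2.4],[0.3,-0.5,4.4],255],[[0.5,-0.7,-2],[0,0,0],255],[[0,0,0],[0,0,0],255]]' ; python3 st.py; python3 - <<'E'
from workcell import manip
from h import *
for n in("scene","top"):
    c=manip.camera(n);np.savez(f"{n}1.npz",**c)
    if n=="scene":crop(c,60,180,240,150,3.3,"pics/s6.png")
    else: crop(c,340,130,180,150,4.4,"pics/t6.png")
E
```

```text
clock: 7.75
position: [0.5703, -0.0965, 0.0964]
ee_rot: [0.972, 0.234, -0.0, -0.001]
ft_force: [0.6, -0.1, -1.4]
grip_width: 0.13
t 7.75 pos [ 0.5703 -0.0965  0.0964] yaw 27.12 zax [-0.001  0.001 -1.   ] F [ 0.58 -0.11 -1.41] T [-0.   -0.05  0.02] w 0.13 q7 0.69
```

View pics/s6.png

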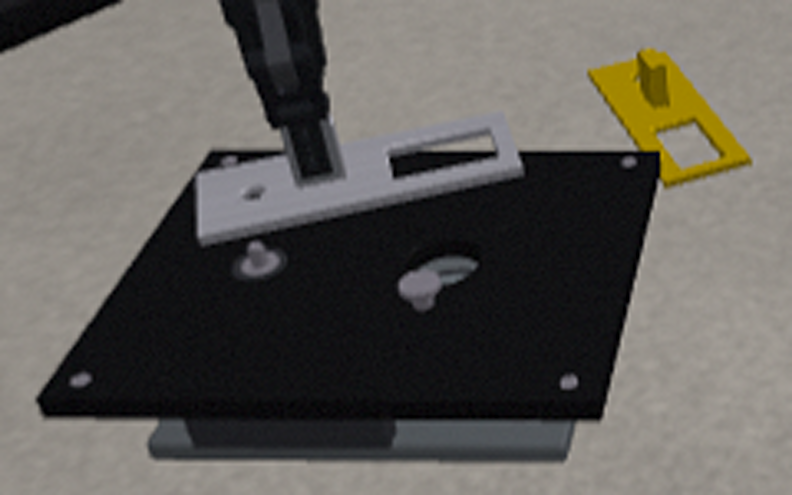

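View pics/t6.png

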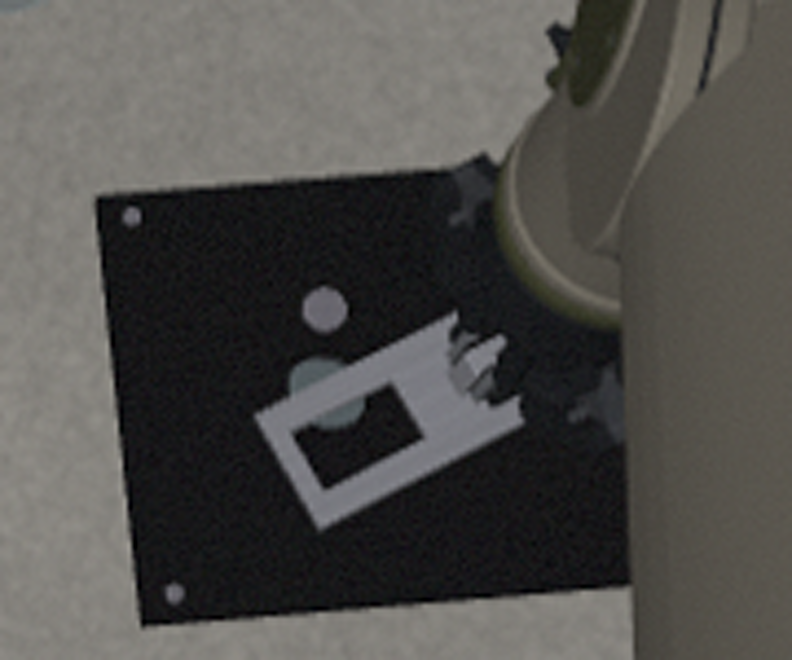

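```bash
python3 - <<'E'
from h import *
s=load("scene1.npz");t=load("top1.npz")
crop(s,110,215,60,55,12,"pics/s7.png");crop(t,390,185,80,65,10,"pics/t7.png")
t0=load("top0.npz");crop(t0,395,185,80,50,10,"pics/t8.png")
E
```

```text
(no output)
```

View pics/s7.png

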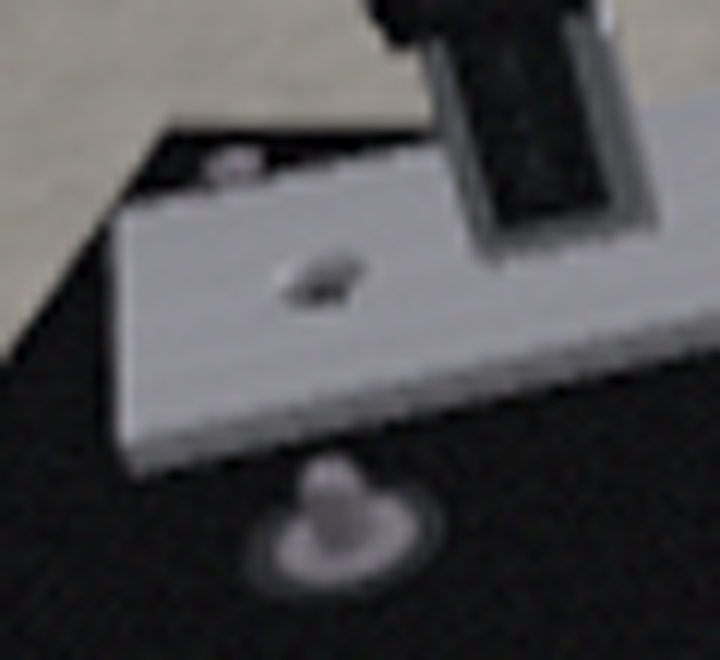

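View pics/t7.png

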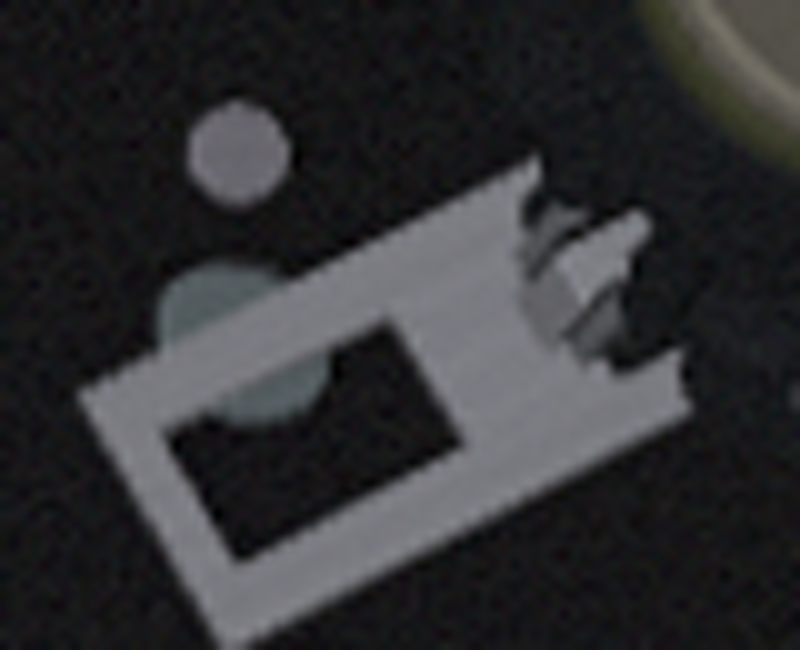

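View pics/t8.png

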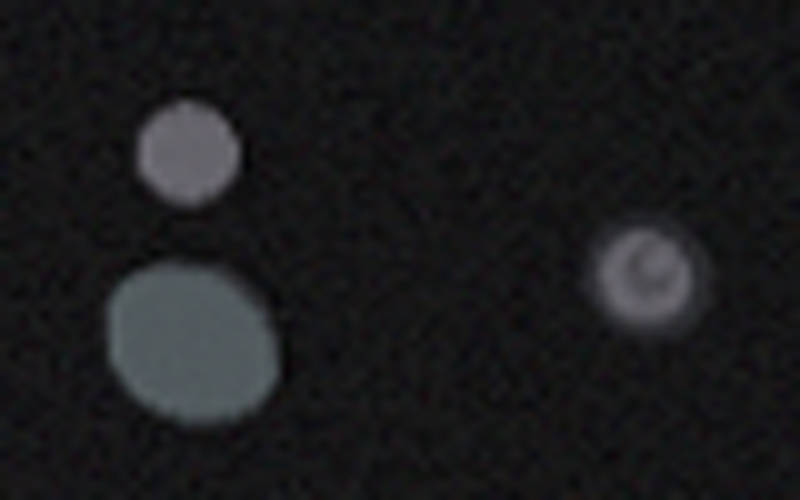

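```bash
python3 - <<'E'
from h import *
s=load("scene1.npz");t=load("top0.npz")
f=lambda p,o,k:[np.array(p,float)/k+np.array(o)-.5+.5/k]
a=lambda p:f(p,(110,215),12);b=lambda p:f(p,(395,185),10)
print("hole sc@.102",onz(s,a((325,280)),.102))
print("pintop sc@.072",onz(s,a((332,467)),.072)," seat sc@.06",onz(s,a((345,537)),.06))
print("pintop top@.072",onz(t,b((655,264)),.072)," seat top@.06",onz(t,b((646,278)),.06))
# holder corner check: short -x edge corners in scene
C=onz(s,[a((115,212))[0],a((128,445))[0]],.102);print(C,np.linalg.norm(C[0]-C[1]), C.mean(0))
# top1 measurement of holder
t1=load("top1.npz");g=lambda p:f(p,(390,185),10)[0]
K=onz(t1,[g((78,395)),g((228,650)),g((535,158)),g((692,410))],.102);print(K)
d1=K[2]-K[0];d2=K[3]-K[1];print("yaw axis",np.degrees(np.arctan2(-d1[1],-d1[0])),np.degrees(np.arctan2(-d2[1],-d2[0])))
m=(K[0]+K[1])/2;
th=np.radians(117.1);x=np.array([np.cos(th),np.sin(th)]);print("far mid",m,"rib",m[:2]-x*.093,"hole",m[:2]-x*.125)
E
```

```text
hole sc@.102 [[ 0.58513357 -0.12299936  0.102     ]]
pintop sc@.072 [[ 0.58692225 -0.12902507  0.072     ]]  seat sc@.06 [[ 0.58699904 -0.13026403  0.06      ]]
pintop top@.072 [[ 0.58602589 -0.12702693  0.072     ]]  seat top@.06 [[ 0.58678114 -0.12853782  0.06      ]]
[[ 0.57201478 -0.15843102  0.102     ]
 [ 0.62221367 -0.13199381  0.102     ]] 0.05673494882501727 [ 0.59711423 -0.14521242  0.102     ]
[[ 0.55196167  0.00186699  0.102     ]
 [ 0.50257754 -0.02401981  0.102     ]
 [ 0.59820009 -0.08728261  0.102     ]
 [ 0.54827247 -0.11379872  0.102     ]]
yaw axis 117.41400502986555 116.97481183670584
far mid [ 0.5272696  -0.01107641  0.102     ] rib [ 0.56963528 -0.0938662 ] hole [ 0.58421272 -0.12235301]
```

```bash
python3 -m pendant '[[[0.19,-0.58,-0.9],[0,0,0.2],255],[[0,0,-0.8],[0,0,0],255],[[0,0,0],[0,0,0],255]]' ; python3 st.py; python3 - <<'E'
from workcell import manip
from h import *
s=manip.camera("scene");np.savez("scene2.npz",**s);crop(s,110,215,60,55,12,"pics/s9.png")
E
```

```text
clock: 8.22
position: [0.574, -0.1015, 0.0813]
ee_rot: [0.972, 0.237, 0.002, -0.0]
ft_force: [0.1, 0.4, -1.3]
grip_width: 0.132
t 8.22 pos [ 0.574  -0.1015  0.0813] yaw 27.4 zax [ 0.0036  0.0015 -1.    ] F [ 0.11  0.42 -1.26] T [-0.04 -0.   -0.03] w 0.132 q7 0.72
```

View pics/s9.png

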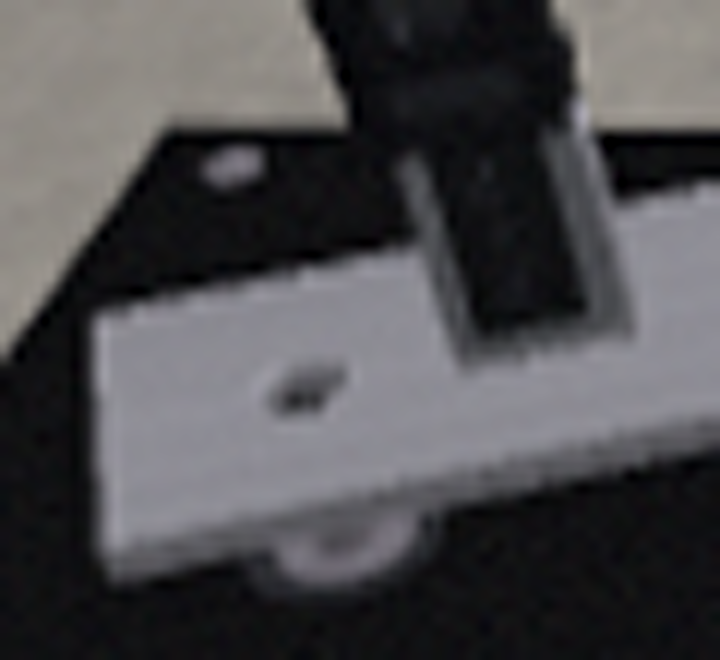

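```bash
python3 - <<'E'
from h import *
s=load("scene2.npz");a=lambda p:[np.array(p,float)/12+np.array((110,215))-.5+.5/12]
print("hole",onz(s,a((307,388)),.087));C=onz(s,[a((92,318))[0],a((108,558))[0]],.087);print(C,C.mean(0)[:2]+.025*np.array([np.cos(np.radians(117.4)),np.sin(np.radians(117.4))]))
E
```

```text
hole [[ 0.58918977 -0.12755554  0.087     ]]
[[ 0.57604106 -0.16399439  0.087     ]
 [ 0.62662153 -0.13675476  0.087     ]] [ 0.5898263  -0.12817919]
```

```bash
python3 -m pendant '[[[-0.19,-0.08,-0.3],[-0.1,0.2,0],255],[[0,0,-0.3],[0,0,0],255],[[0,0,0],[0,0,0],255]]' ; python3 st.py
```

```text
clock: 8.65
position: [0.5724, -0.1024, 0.0757]
ee_rot: [0.972, 0.237, 0.0, 0.0]
ft_force: [-0.2, 0.4, -0.3]
grip_width: 0.13
t 8.65 pos [ 0.5724 -0.1024  0.0757] yaw 27.39 zax [ 1.e-03 -4.e-04 -1.e+00] F [-0.24  0.43 -0.28] T [ 0.05 -0.07 -0.02] w 0.13 q7 0.72
```

Guarded descent: contact is expected near TCP z 0.071 if the hole is off the pin, 0.059 if it is over it.

```bash
python3 -m pendant '[[[0,0,-0.2],[0,0,0],255],[[0,0,-0.15],[0,0,0],255]]' ; python3 -m pendant '[[[0,0,-0.15],[0,0,0],255]]';python3 -m pendant '[[[0,0,-0.15],[0,0,0],255]]'; python3 st.py
```

```text
clock: 8.9
position: [0.5726, -0.1024, 0.0723]
ee_rot: [0.972, 0.237, 0.001, 0.0]
ft_force: [-0.5, 0.3, -1.0]
grip_width: 0.129
clock: 9.02
position: [0.5726, -0.1024, 0.0707]
ee_rot: [0.972, 0.237, 0.001, 0.0]
ft_force: [0.2, 0.1, -1.5]
grip_width: 0.13
clock: 9.15
position: [0.5726, -0.1024, 0.0691]
ee_rot: [0.972, 0.237, 0.001, 0.0]
ft_force: [-0.2, -0.2, -1.8]
grip_width: 0.134
t 9.15 pos [ 0.5726 -0.1024  0.0691] yaw 27.39 zax [ 1.5e-03 -3.0e-04 -1.0e+00] F [-0.16 -0.16 -1.84] T [-0.04 -0.03 -0.02] w 0.134 q7 0.72
```

```bash
python3 -m pendant '[[[0,0,-0.15],[0,0,0],255]]' ; python3 -m pendant '[[[0,0,-0.15],[0,0,0],255]]';python3 -m pendant '[[[0,0,-0.15],[0,0,0],255]]';  python3 st.py; python3 - <<'E'
from workcell import manip
from h import *
s=manip.camera("scene");np.savez("scene3.npz",**s);crop(s,100,220,90,65,8.8,"pics/s10.png")
E
```

```text
clock: 9.28
position: [0.5726, -0.1024, 0.0674]
ee_rot: [0.972, 0.237, 0.001, 0.0]
ft_force: [-0.7, 0.0, -0.8]
grip_width: 0.129
clock: 9.4
position: [0.5726, -0.1024, 0.0658]
ee_rot: [0.972, 0.237, 0.001, 0.0]
ft_force: [0.5, -0.5, -0.7]
grip_width: 0.129
clock: 9.52
position: [0.5726, -0.1024, 0.0642]
ee_rot: [0.972, 0.237, 0.001, 0.0]
ft_force: [0.7, 0.3, -1.5]
grip_width: 0.136
t 9.53 pos [ 0.5726 -0.1024  0.0642] yaw 27.39 zax [ 1.5e-03 -3.0e-04 -1.0e+00] F [ 0.75  0.28 -1.45] T [-0.01  0.06  0.01] w 0.136 q7 0.72
```

View pics/s10.png

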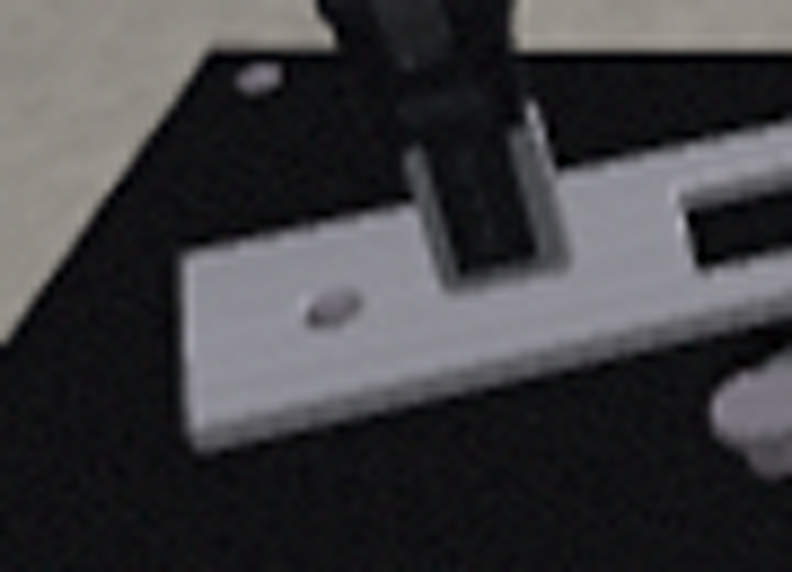

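The hole (crop (333,307)) now shows bright metal, so the pin is in it. I'm continuing down to contact.

```bash
python3 -m pendant '[[[0,0,-0.15],[0,0,0],255]]' ; python3 -m pendant '[[[0,0,-0.15],[0,0,0],255]]';python3 -m pendant '[[[0,0,-0.1],[0,0,0],255]]';  python3 st.py
```

```text
clock: 9.7
position: [0.5725, -0.1024, 0.0625]
ee_rot: [0.972, 0.237, 0.001, 0.0]
ft_force: [-0.0, -0.4, -2.1]
grip_width: 0.13
clock: 9.82
position: [0.5725, -0.1024, 0.0609]
ee_rot: [0.972, 0.237, 0.001, 0.0]
ft_force: [0.0, 0.4, -1.4]
grip_width: 0.126
clock: 9.95
position: [0.5725, -0.1024, 0.0598]
ee_rot: [0.972, 0.237, 0.001, 0.0]
ft_force: [-0.4, -0.3, -2.2]
grip_width: 0.127
t 9.95 pos [ 0.5725 -0.1024  0.0598] yaw 27.39 zax [ 1.3e-03 -3.0e-04 -1.0e+00] F [-0.45 -0.3  -2.23] T [ 0.   -0.03 -0.03] w 0.127 q7 0.72
```

```bash
python3 -m pendant '[[[0,0,-0.08],[0,0,0],255]]' ; python3 -m pendant '[[[0,0,-0.06],[0,0,0],255]]';python3 -m pendant '[[[0,0,-0.06],[0,0,0],255]]';  python3 st.py; python3 - <<'E'
from workcell import manip
from h import *
s=manip.camera("scene");np.savez("scene4.npz",**s);crop(s,100,215,130,85,6,"pics/s11.png")
E
```

```text
clock: 10.07
position: [0.5725, -0.1024, 0.0591]
ee_rot: [0.972, 0.237, 0.001, 0.0]
ft_force: [-5.0, 1.8, 7.7]
grip_width: 0.128
clock: 10.2
position: [0.5725, -0.1024, 0.0591]
ee_rot: [0.972, 0.237, 0.001, 0.0]
ft_force: [-4.8, 0.7, 9.3]
grip_width: 0.13
clock: 10.32
position: [0.5725, -0.1023, 0.0591]
ee_rot: [0.972, 0.237, 0.001, -0.0]
ft_force: [-3.4, 0.9, 5.9]
grip_width: 0.132
t 10.32 pos [ 0.5725 -0.1023  0.0591] yaw 27.39 zax [ 1.2e-03  4.0e-04 -1.0e+00] F [-3.41  0.85  5.92] T [ 0.04  0.81 -0.01] w 0.132 q7 0.73
```

View pics/s11.png

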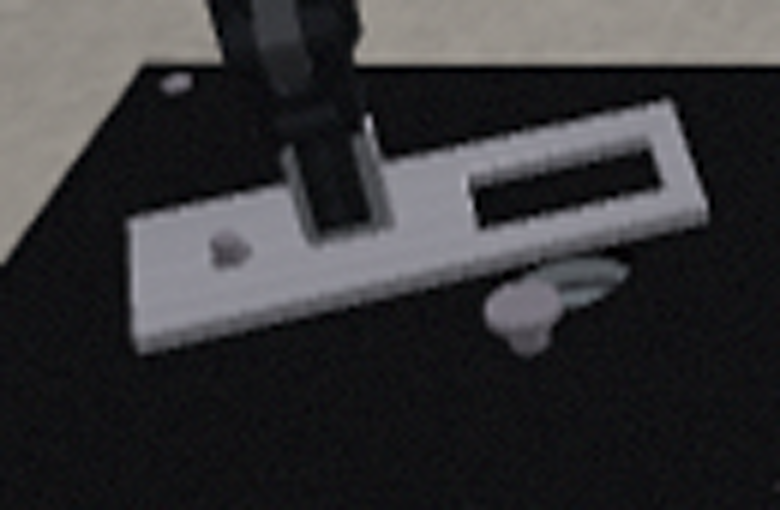

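It is flush: contact at z=0.0591 (predicted 0.0594), peak 9 N, pin visible in the hole at crop (230,248), window end clear of the post at (525,310). Next I swing clockwise about the pin in small steps.

```bash
python3 -m pendant '[[[0,0,0],[0,0,0],255],[[0.094,0.05,0],[0,0,-2],255],[[0.096,0.047,0],[0,0,-2],255]]' ; python3 st.py;  python3 -m pendant '[[[0.097,0.043,0],[0,0,-2],255],[[0.098,0.04,0],[0,0,-2],255]]' ; python3 st.py
```

```text
clock: 10.75
position: [0.5747, -0.1014, 0.0592]
ee_rot: [0.98, 0.2, 0.001, 0.0]
ft_force: [1.0, 0.1, -0.8]
grip_width: 0.132
t 10.75 pos [ 0.5747 -0.1014  0.0592] yaw 23.13 zax [ 1.8e-03  3.0e-04 -1.0e+00] F [ 0.95  0.07 -0.81] T [-0.03 -0.11  0.06] w 0.132 q7 0.66
clock: 11.0
position: [0.5769, -0.1006, 0.0591]
ee_rot: [0.987, 0.164, 0.001, 0.0]
ft_force: [-0.3, 0.3, -0.0]
grip_width: 0.136
t 11.0 pos [ 0.5769 -0.1006  0.0591] yaw 18.83 zax [ 1.9e-03 -2.0e-04 -1.0e+00] F [-0.26  0.33 -0.02] T [-0.11  0.05  0.05] w 0.136 q7 0.58
```

```bash
python3 -m pendant '[[[0.1,0.036,-0.02],[0,0,-2],255],[[0.101,0.033,-0.02],[0,0,-2],255]]' ; python3 st.py;  python3 -m pendant '[[[0.102,0.03,-0.02],[0,0,-2],255]]' ; python3 st.py;python3 - <<'E'
from workcell import manip
from h import *
s=manip.camera("scene");np.savez("scene5.npz",**s);crop(s,100,215,130,85,6,"pics/s12.png")
E
```

```text
clock: 11.25
position: [0.5791, -0.1002, 0.0591]
ee_rot: [0.992, 0.126, 0.001, 0.0]
ft_force: [-1.4, -1.0, 2.7]
grip_width: 0.134
t 11.25 pos [ 0.5791 -0.1002  0.0591] yaw 14.53 zax [ 2.e-03 -6.e-04 -1.e+00] F [-1.37 -0.96  2.72] T [-0.16  0.4   0.1 ] w 0.134 q7 0.51
clock: 11.38
position: [0.5802, -0.1, 0.0591]
ee_rot: [0.994, 0.108, 0.001, 0.0]
ft_force: [-2.4, -0.6, 3.3]
grip_width: 0.13
t 11.38 pos [ 0.5802 -0.1     0.0591] yaw 12.39 zax [ 2.1e-03 -7.0e-04 -1.0e+00] F [-2.41 -0.6   3.26] T [-0.19  0.48  0.11] w 0.13 q7 0.48
```

View pics/s12.png

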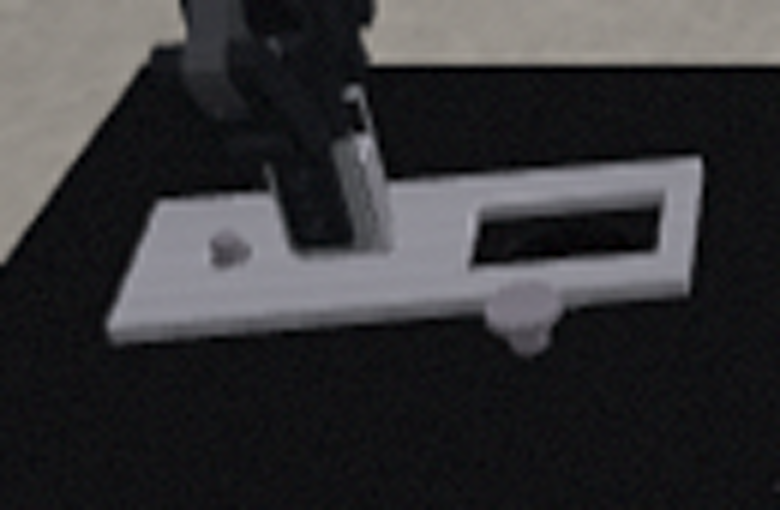

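The edge (crop (525,310)) is just coming under the head, with the pin still in the hole. I'm continuing gently to post contact.

```bash
python3 -m pendant '[[[0.102,0.026,-0.01],[0,0,-2],255]]' ; python3 st.py;  python3 -m pendant '[[[0.077,0.015,-0.01],[0,0,-1.5],255]]' ; python3 st.py; python3 -m pendant '[[[0.052,0.009,-0.01],[0,0,-1],255]]' ; python3 st.py
```

```text
clock: 11.55
position: [0.5814, -0.0997, 0.0591]
ee_rot: [0.996, 0.089, 0.001, 0.0]
ft_force: [-2.2, -0.5, 2.8]
grip_width: 0.132
t 11.55 pos [ 0.5814 -0.0997  0.0591] yaw 10.19 zax [ 2.2e-03 -8.0e-04 -1.0e+00] F [-2.22 -0.52  2.84] T [-0.23  0.47  0.09] w 0.132 q7 0.44
clock: 11.68
position: [0.5822, -0.0995, 0.0591]
ee_rot: [0.997, 0.075, 0.001, 0.0]
ft_force: [-2.2, -0.5, 4.2]
grip_width: 0.13
t 11.68 pos [ 0.5822 -0.0995  0.0591] yaw 8.57 zax [ 2.2e-03 -8.0e-04 -1.0e+00] F [-2.2  -0.5   4.23] T [-0.12  0.52  0.09] w 0.13 q7 0.42
clock: 11.8
position: [0.5828, -0.0994, 0.0591]
ee_rot: [0.998, 0.065, 0.001, 0.0]
ft_force: [-2.6, -1.3, 5.2]
grip_width: 0.139
t 11.8 pos [ 0.5828 -0.0994  0.0591] yaw 7.49 zax [ 2.2e-03 -8.0e-04 -1.0e+00] F [-2.57 -1.31  5.25] T [-0.13  0.65  0.14] w 0.139 q7 0.4
```

```bash
python3 -m pendant '[[[0.042,0.006,0.01],[0,0,-0.8],255]]' ; python3 st.py;  python3 -m pendant '[[[0.042,0.005,0],[0,0,-0.8],255]]' ; python3 st.py; python3 -m pendant '[[[0.042,0.005,0],[0,0,-0.8],255]]' ; python3 st.py
```

```text
clock: 11.92
position: [0.5832, -0.0994, 0.0591]
ee_rot: [0.998, 0.058, 0.001, 0.001]
ft_force: [-1.2, -1.0, 1.2]
grip_width: 0.131
t 11.93 pos [ 0.5832 -0.0994  0.0591] yaw 6.63 zax [ 2.1e-03 -9.0e-04 -1.0e+00] F [-1.2  -1.    1.17] T [-0.18  0.34  0.09] w 0.131 q7 0.39
clock: 12.05
position: [0.5836, -0.0993, 0.0591]
ee_rot: [0.999, 0.05, 0.001, 0.0]
ft_force: [-3.8, -1.7, 6.2]
grip_width: 0.131
t 12.05 pos [ 0.5836 -0.0993  0.0591] yaw 5.78 zax [ 2.e-03 -9.e-04 -1.e+00] F [-3.77 -1.7   6.18] T [-0.17  0.9   0.22] w 0.131 q7 0.37
clock: 12.18
position: [0.5836, -0.0993, 0.0591]
ee_rot: [0.999, 0.043, 0.0, 0.0]
ft_force: [-6.9, 0.5, 7.1]
grip_width: 0.131
t 12.18 pos [ 0.5836 -0.0993  0.0591] yaw 4.96 zax [ 1.e-03 -9.e-04 -1.e+00] F [-6.86  0.45  7.15] T [-0.06  1.33  0.65] w 0.131 q7 0.36
```

```bash
python3 - <<'E'
from workcell import manip
from h import *
s=manip.camera("scene");np.savez("scene6.npz",**s);crop(s,100,225,110,65,7.2,"pics/s13.png")
t=manip.camera("top");crop(t,350,155,160,125,5,"pics/t13.png")
E
```

```text
(no output)
```

View pics/s13.png

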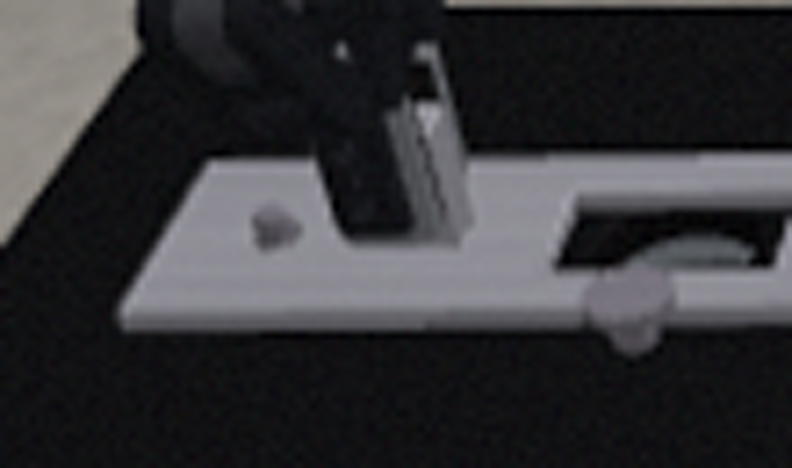

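View pics/t13.png

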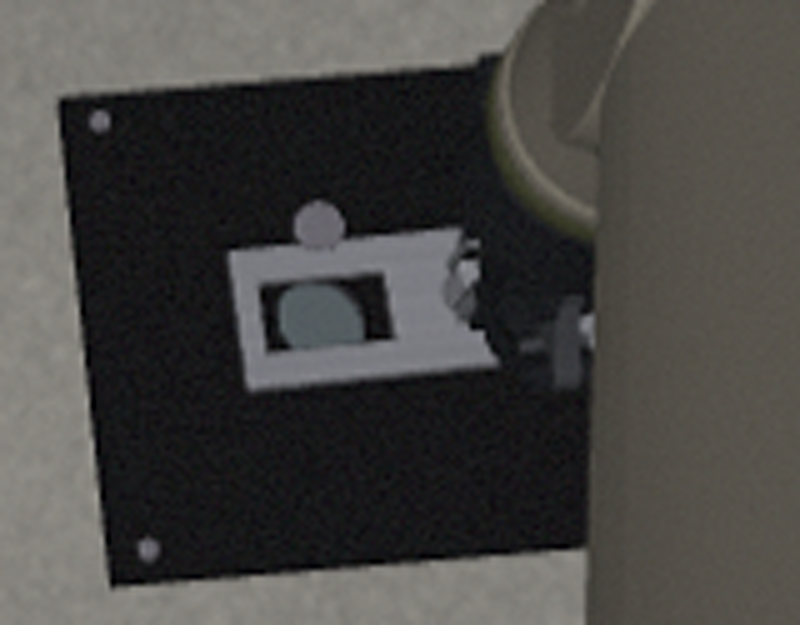

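The edge is under the head and against the post: motion stopped, Fx −6.9 N, and Tz +0.65, whose sign matches a reaction at the post rather than the pin. Letting go, then checking.

```bash
python3 -m pendant '[[[0,0,0],[0,0,-0.3],220],[[0,0,0],[0,0,0],190],[[0,0,0],[0,0,0],170],[[0,0,0],[0,0,0],150],[[0,0,0],[0,0,0],150]]'; python3 st.py; python3 - <<'E'
from workcell import manip
from h import *
s=manip.camera("scene");np.savez("scene7.npz",**s);crop(s,100,225,110,65,7.2,"pics/s14.png")
E
```

```text
clock: 12.9
position: [0.5836, -0.0985, 0.0584]
ee_rot: [0.999, 0.041, 0.0, 0.0]
ft_force: [-0.1, 0.0, 0.5]
grip_width: 0.414
t 12.9 pos [ 0.5836 -0.0985  0.0584] yaw 4.65 zax [ 5.e-04 -4.e-04 -1.e+00] F [-0.14  0.02  0.54] T [ 0.02 -0.   -0.01] w 0.414 q7 0.35
```

View pics/s14.png

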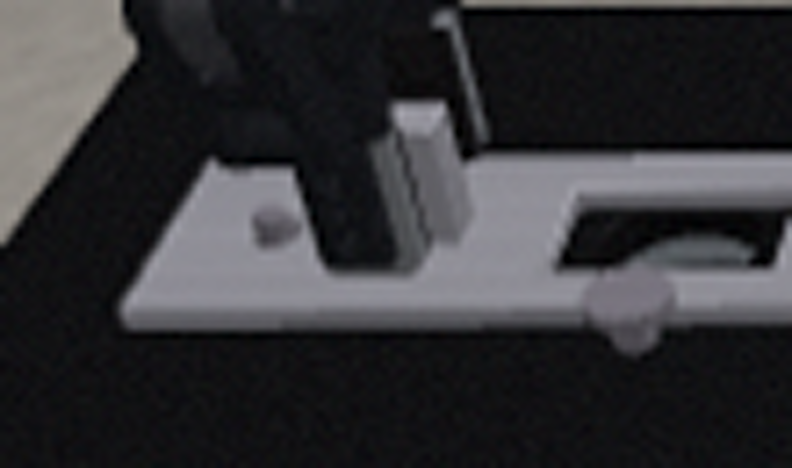

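Released; the plate has not moved. For certainty I'll make one light push on the rib toward the post with the rear finger, then withdraw.

```bash
python3 -m pendant '[[[0.4,0,0],[0,0,0],150],[[0.4,0.0,0],[0,0,0],150]]'; python3 -m pendant '[[[0.1,0,0],[0,0,0],150]]'; python3 -m pendant '[[[0.1,0,0],[0,0,0],150]]'; python3 -m pendant '[[[0.08,0,0],[0,0,0],150]]'; python3 st.py
```

```text
clock: 13.2
position: [0.592, -0.0985, 0.0585]
ee_rot: [0.999, 0.041, 0.0, 0.0]
ft_force: [0.4, 0.1, 0.0]
grip_width: 0.417
clock: 13.32
position: [0.5934, -0.0984, 0.0585]
ee_rot: [0.999, 0.041, 0.0, 0.0]
ft_force: [-0.6, 0.1, -0.6]
grip_width: 0.414
clock: 13.45
position: [0.5945, -0.0985, 0.0584]
ee_rot: [0.999, 0.041, 0.0, 0.0]
ft_force: [-0.1, 0.4, 0.6]
grip_width: 0.415
clock: 13.58
position: [0.5948, -0.0986, 0.0583]
ee_rot: [0.999, 0.04, -0.0, 0.0]
ft_force: [-4.1, 0.3, 3.2]
grip_width: 0.412
t 13.57 pos [ 0.5948 -0.0986  0.0583] yaw 4.64 zax [-5.e-04 -3.e-04 -1.e+00] F [-4.08  0.31  3.15] T [ 0.07  0.96 -0.02] w 0.412 q7 0.36
```

```bash
python3 -m pendant '[[[0.06,0,0],[0,0,0],150]]'; python3 -m pendant '[[[-0.4,0,0],[0,0,0],150],[[-0.6,0,0],[0,0,0],150],[[-0.1,0,0.3],[0,0,0],150],[[0,0,3],[0,0,0],150],[[0,0,4],[0,0,0],150],[[-1,0,4],[0,0,0],100],[[-4,1,4],[0,0,0],0],[[-6,4,2],[0,0,0],0],[[-6,4,1],[0,0,0],0]]'; python3 st.py; python3 - <<'E'
from workcell import manip
from h import *
s=manip.camera("scene");np.savez("scene8.npz",**s);crop(s,75,215,195,120,4,"pics/s15.png");cv2.imwrite("pics/s15f.png",s["pixels"][:,:,::-1])
t=manip.camera("top");np.savez("top8.npz",**t);crop(t,350,155,160,125,5,"pics/t15.png")
E
```

```text
clock: 13.7
position: [0.5948, -0.0986, 0.0583]
ee_rot: [0.999, 0.04, -0.001, 0.0]
ft_force: [-4.4, 0.5, 3.8]
grip_width: 0.415
clock: 14.82
position: [0.429, -0.0209, 0.2415]
ee_rot: [0.999, 0.038, 0.001, 0.001]
ft_force: [0.1, 2.3, -0.3]
grip_width: 0.999
t 14.82 pos [ 0.429  -0.0209  0.2415] yaw 4.39 zax [ 0.0021 -0.0021 -1.    ] F [ 0.09  2.27 -0.33] T [ 0.05 -0.06 -0.01] w 0.999 q7 -0.05
```

View pics/s15.png

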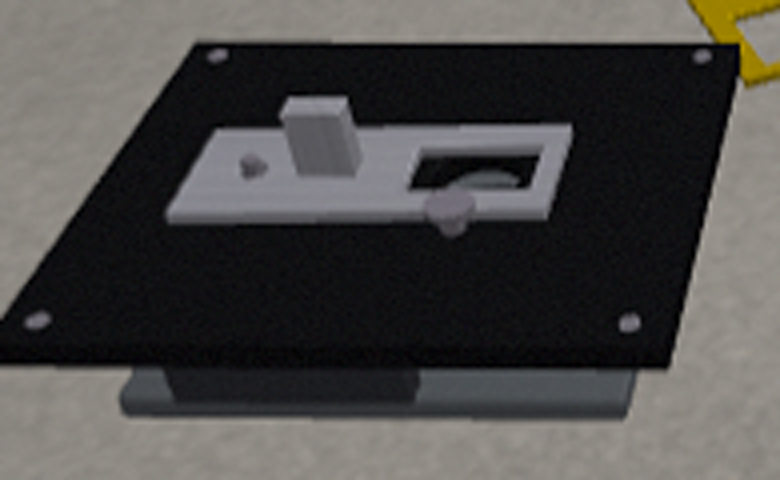

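View pics/t15.png

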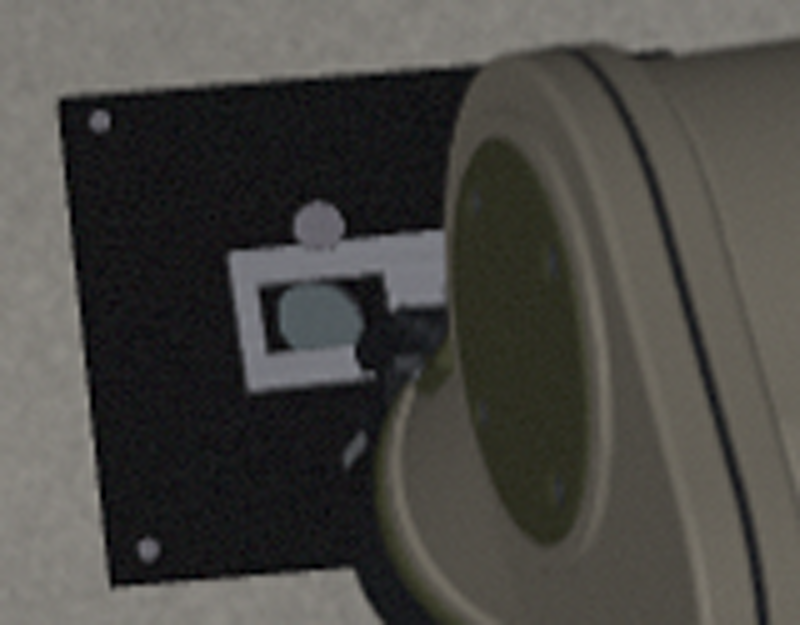

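View pics/s15f.png

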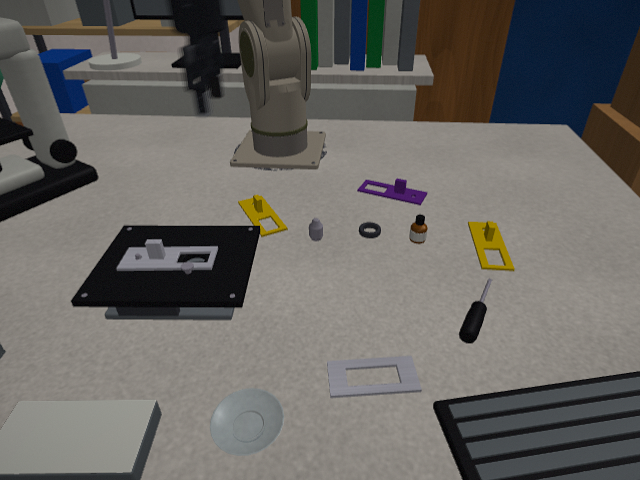

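The pictures show the holder flat, the pin through its hole (crop (252,166)), its edge under the post head (450,210), and the bystanders where they were. One numeric check on flushness and edge-to-post distance before I hand in.

```bash
python3 - <<'E'
from h import *
s=load("scene8.npz");f=lambda p:np.array(p,float)/4+np.array((75,215))-.375
for z in(.065,.070,.077):
    C=onz(s,[f((167,213)),f((547,210)),f((572,125)),f((215,129))],z)[:,:2]
    print(z,"edges",np.linalg.norm(np.roll(C,-1,0)-C,axis=1).round(4))
    if z==.065:
        h=onz(s,[f((449.5,204))],.073)[0,:2];d=C[1]-C[0];d/=np.linalg.norm(d);v=h-C[0];print("post axis to edge mm",1e3*(d[0]*v[1]-d[1]*v[0]),"yaw",np.degrees(np.arctan2(d[1],d[0])))
Rm=rot(s)
V,U=np.mgrid[240:272,112:222];d=ray(s,np.c_[U.ravel(),V.ravel()]);d/= (d@Rm[:,2])[:,None]
P=s["origin"]+d*s["range_z"][V,U].ravel()[:,None]
b=s["pixels"][V,U].reshape(-1,3).min(1)>95
A=P[b&(P[:,2]<.069)&(P[:,2]>.055)];k,_,_,_=np.linalg.lstsq(np.c_[A[:,:2],np.ones(len(A))],A[:,2],rcond=None);print(len(A),"plane slope deg",np.degrees(k[:2]),"median z",np.median(A[:,2]))
for n in("scene","top"):
    a=load(n+"0.npz")["pixels"].astype(int);e=load(n+"8.npz")["pixels"].astype(int);print(n,[ (nm,int(np.abs(a-e)[y-12:y+12,x-12:x+12].max())) for nm,x,y in ([("oil",418,230),("coll",370,229),("obj",316,230),("dish",246,420),("blank",373,375),("driver",475,315)] if n=="scene" else [])])
E
```

```text
0.065 edges [0.1502 0.0568 0.1503 0.056 ]
post axis to edge mm -5.746202474545785 yaw 95.40158263292595
0.07 edges [0.1485 0.0561 0.1486 0.0553]
0.077 edges [0.1461 0.0552 0.1462 0.0544]
1407 plane slope deg [1.1135689  0.05086551] median z 0.06394614768363582
scene [('oil', 12), ('coll', 7), ('obj', 6), ('dish', 6), ('blank', 6), ('driver', 12)]
top []
```

```bash
python3 -c "
from workcell import manip
print(manip.hand_in())"
```

```text
the job is handed in; nothing more can be done
None
```

The specimen holder is back on the stage: its hole is over the locating pin, it lies flush, and its edge is under the stop post's head and against the post. I handed the job in at about 15 s, with the gripper clear of everything.

**What I did:** I gripped the silver holder by its rib and laid it on the stage swung about 23° clear of the post. The hole dropped over the pin, with contact reaching about 9 N. I then swung the holder clockwise about the pin until it stopped on the post, let go, and gave the rib a light 4 N push towards the post.

**Last checks:**
- **Pin:** it shows in the hole in the scene camera.
- **Flush:** the outline fits 150 × 56 mm at the flush height. The range data gives a median top height of 63.9 mm against 65 mm nominal.
- **Post contact:** I measured 5.7 mm from the post's axis to the holder's edge. Contact is 5 mm, and the measurement is good to about 1 mm.
- **Bystanders:** the six named bystanders look the same as before in the scene camera.

**What failed or disagreed:**
- **First grasp:** the fingers closed on air above the rib. They were about 33 mm higher than the stated TCP-to-fingertip distance implies, so I used heights measured by camera for the rest of the job.
- **Slope:** a plane fitted to the range data tilts about 1° in x. I put that down to camera error, because the outline and the contact height both say flush.
- **Final top view:** the arm partly hid the holder, so the check at the pin end rests on the scene camera alone.

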